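Press a cartridge cassette shut in its jig and lift it out by its catches

ROBOT

A 6-joint arm with a two-finger parallel gripper is mounted at the origin on a cart in front of the work surface, level with it; the furniture and walls round the work are solid. World frame = base frame: x ahead of the robot, y to its left, z up, the work surface at z = 0. Lengths are in m, angles in rad, forces in N, time in s.
With the tool pointing down it reaches from about 0.325 to 1 m from the base axis. Payload 5.1 kg.
Tool frame: the origin (TCP) lies at the very end of the fingers, on their centre line; the grasp point (between the pads) lies 19 mm behind it (env.grasp_offset is the distance from the TCP to the grasp point, in m); z points along the fingers, y is the line along which they close (so a half turn about z gives the same grasp; the last joint's range is limited). The gripper opens to 85 mm and grips with 20 to 120 N. Pads are 22 mm wide; open, the fingers measure 114 mm over their backs; the gripper's body (76 mm by 85 mm) begins 54 mm behind the grasp point. The pads swing forward as they close: fully open they stand 13 mm farther back than shut.
Start: joints at [1.061, 0.124, 1.65, -0, 1.367, -0.083], TCP at [0.269, 0.592, 0.231] pointing down, gripper open.
Joint ranges: [-2.61, 2.61], [-1.02, 2.33], [0.03, 2.71], [-1.35, 4.49], [0.32, 2.68], [-2.91, 2.91]. Speed limits (rad/s): [2.57, 2.57, 3.14, 3.14, 3.14, 3.14].

INTERFACE

Orientations are given as a unit quaternion [x, y, z, w].
In Python, from workcell import env gives the robot as it stands. The module is installed in compiled form; this text tells all that it offers.
- The arm moves only by the shell command python3 -m creep 'ROWS'. ROWS is JSON, a list of rows, each an object of numbers: "wx", "wy", "wz": the turn, a rotation vector about the tool's x, y, z in rad; "x", "y", "z": the shift along the tool's x, y, z in mm; "jaw": the finger opening in mm, from 0 to 85.4. A call has 1 to 8 rows; each row is the pose to reach, as a shift and turn from the pose commanded when the call began, along the tool's axes at that moment; what a row does not reach only later rows make up. A row lasts 1/10 s, in which the tool goes at most 50 mm and 8.59 degrees, less where a joint would pass 70% of its speed; a pose out of reach is approached as far as the arm can. A call with a gripper value outside its range is refused whole. The fingers move at their own pace and stop on an object; the grip force is fixed at half the most. Time passes only in rows, so rows that repeat a pose let the fingers close. It gives the time, the measured TCP pose, the force, the opening and the grip force at its end, in the units of the state.
- env.get_state(): the state, without advancing time (a new reading comes with each control period).
- env.camera(name): name is "scene" or "top" or "wrist"; returns a dict with "color" (420x560x3 uint8, red, green, blue), "range_z" (420x560 float32, m along the optical axis (not along the pixel's ray), 0 where there is no reading), "intrinsics" (3x3 intrinsics, pixels), "rvec" (rotation vector, rad) and "tvec" (3), from world to camera coordinates, as OpenCV has them. Camera axes: x right, y down, z forward; pixel columns grow to the right and rows downward; lengths in m; the calibration is good to about 2 mm. A picture is of the moment at which its call begins.
- env.close_job(): hands the job in; it is judged then, once.
The state is a dict: "time": time; "q": joint angles; "dq": joint speeds; "joint_efforts": joint torques, N m; "ee_pos": TCP position; "ee_rot": TCP orientation; "ft_force": force on the tool from outside, world axes, zero at the start; "wrist_torque": the same for the moment, N m; "opening": finger opening in m; "grip_force": force on a finger pad.
Only numpy, scipy, OpenCV 4.12 (cv2) and the standard library are available. Lean on these libraries where they do the work, as an engineer would, in place of code of your own. Each camera call takes 0.05 s, during which the arm holds its last target. There are 200 camera calls.

TASK

The needle-cartridge cassette sits in its closing jig with its cover still standing proud. Swing the toggle clamp over by its handle until it locks over centre, let the handle go so that the clamp stays down by itself and has pressed the cover fully home, then swing the clamp fully open again. Pinch the cassette's two side catches together, lift it level and straight up out of the jig, and finish still holding it by the pinched catches, still and level, at least 10 cm above where it sat, without disturbing the ink bottle, the jelly tub and the spare cartridge nearby.

Things in the scene. Friction and masses are not known exactly. Their poses are not given: they have to be found in the camera images.
- jig: Closing jig, fixed to the table: grey base plate 112 mm (x) by 245 mm (y), top 10 mm above the table. Origin on the table under the middle of the cassette's nest; the plate ends 70 mm to -y and 175 mm to +y. z is up, +y runs along the cassette towards the toggle clamp, +x across it to its far catch. Low nest guides (20 mm above the table) leave the cassette 1.5 mm of play.
- strike_far (a point): Top middle of the steel strike under the far catch, 28 mm above the table; its twin stands at -x. Each is 40 mm long (y) and reaches from 26 to 34 mm beside the nest's middle, its low foot (13 mm high) to 46 mm. The catch's nose hooks under its lip, so the cassette cannot be lifted until both catches are pinched; fingertips must stay above it.
- clamp_pivot (a point): Pivot of the toggle clamp's arm, on the bracket (46 mm wide in x, 72 mm high): in the jig's frame at x = 0, y = 110 mm, 62 mm above the table. Arm and handle swing in the jig's plane x = 0. The arm is 120 mm long and 16 mm wide; open, its top is 185 mm above the table and it leans 5 degrees past upright, away from the cassette; shut, it lies level, top edge 68 mm above the table.
- clamp_arm (a joint): Angle of the clamp's arm: 0 rad = fully open, about 1.65 rad = shut with its pad on the cover. A handle and links drive it over centre: dead centre comes in the last few degrees of the handle's swing, a stop just beyond; past it the clamp stays shut by itself, as it stays open when fully open. 3 to 10 N at the handle's grip moves it either way.
- handle_grip (a point): Middle of the clamp handle's black round grip: 17 mm thick, its round ends 33 mm either way along the handle. Open, the handle leans 54 degrees back from upright (to +y); shut, 24 degrees forward (to -y), over the arm. Shut fingers laid against its back (+y) side push it to -y to shut the clamp; laid against its front (-y) side they push it to +y to open it. Path: see grip_path.
- grip_path (a point): A fixed point on the jig at y = 202 mm, 102 mm above the table: where handle_grip is when the clamp is fully open. From there the grip travels in the plane x = 0 through (y, height in mm) 190, 127 (arm at 0.45 rad, handle leaning 43 degrees back), 164, 152 (0.9 rad, 25 degrees back), 127, 166 (1.34 rad, 4 degrees back) to 82, 162 (shut, 24 degrees forward).
- pad_face (a point): Middle of the underside of the rubber pad under the arm's end (21 mm round; sprung, 4 N per mm, up to 8 mm). Clamp open: in the jig's frame at y = 95 mm, 174 mm above the table. Clamp shut: on the middle of the cassette's cover.
- cassette_mid (a point): Middle of the grey cassette (loose, about 0.2 kg with four needle cartridges in it; tray 46 x 104 x 26 mm, long side along its y), 15 mm above its underside; axes as the jig's, z up. In the nest its underside is 10 mm, this point 25 mm above the table.
- cover (a joint): How far the cassette's cover (grey frame with a clear window, 44 x 102 x 5 mm) is pressed down: 0 to 1 mm at the start (3 to 4 mm proud of the tray), 4 mm = fully home. It moves at about 5 N and stays where it is pushed. Home, its top is 41 mm above the table in the nest.
- catch_near (a joint): How far the black side catch on the cassette's -x side is pushed in: 0 = out, hooked under the strike; 5 mm = fully in, at its stop; free of the strike from 3 to 4 mm on. Sprung: 4 N when out, 8 N when fully in.
- catch_far (a joint): The same for the catch on the cassette's +x side.
- catch_near_ear (a point): Middle of the outer ribbed face of the near catch's ear, the finger pad to pinch: flat, upright, 24 mm wide (y), 18 mm high, from 38 to 56 mm above the table in the nest (this point at 47 mm). Over both ears it is 60 mm when out, 50 mm when fully pinched.
- catch_far_ear (a point): The same on the ear of the far (+x) catch.
- ink_bottle: Bystander: ink bottle with a pointed nozzle, 32 mm round, 98 mm high. Origin at the middle of its underside.
- jelly_tub: Bystander: tub with a screw lid, 59 mm round, 44 mm high. Origin at the middle of its underside.
- spare_cartridge: Bystander: needle cartridge lying on the table, 15 x 45 x 15 mm. Origin at the middle of its underside.

How it is judged:
On the way, in this order (a step that is already met when the one before it is completed fails the run):
1. the clamp is locked over centre with its handle let go, and the cover is pressed home (value of joint clamp_arm above 1.6 rad and value of joint cover above 0.003 m and contact force between the fingers and clamp_handle below 0.3 N and contact force between clamp_pad and cover above 1 N), for 0.3 s.
2. the clamp is swung fully open again while the cassette still sits in the jig (value of joint clamp_arm below 0.25 rad and height (world z) of cassette_mid below 0.035 m), for 0.2 s.
3. both catches are pinched in (value of joint each of catch_near, catch_far above 0.0028 m), for 0.1 s.
At the end, for the whole second after the job is handed in: Fingers hold both catches pinched (each in by over 2.8 mm, over 3 N); the cassette is level within 0.2 rad, still (under 0.03 m/s), clear of the jig, its mid point over 120 mm above the table; cover home (over 3 mm); clamp open (under 0.25 rad) (all of step 3 and height (world z) of cassette_mid above 0.12 m and angle between cassette_mid's own z axis and vertical below 0.2 rad and contact force between the fingers and catch_near above 3 N and contact force between the fingers and catch_far above 3 N and contact force between cassette and jig below 0.1 N and linear speed of cassette below 0.03 m/s and value of joint clamp_arm below 0.25 rad and value of joint cover above 0.003 m); the arm keeps its last pose, push and grip.
It fails at once if the ink bottle is moved or tipped (distance of ink_bottle from where it was at the start of the episode above 0.03 m or angle between ink_bottle's own z axis and vertical above 0.5 rad).
It fails at once if the jelly tub is moved (distance of jelly_tub from where it was at the start of the episode above 0.03 m).
It fails at once if the spare cartridge is moved (distance of spare_cartridge from where it was at the start of the episode above 0.03 m).
It also fails if it takes over 58 s, if anything falls off the work surface, if the arm or the gripper's body presses on something with over 40 N, if the wrist force passes 120 N, or if a joint passes its speed limit or range.

## Working session

There is one attempt and no reset: what is moved stays moved. The work goes in short steps, Python scripts to look and compute and a shell command to move; the robot and the scene stay as the last step left them, time stands still between calls to the robot, and variables do not carry over. Pictures are saved under pics/ and viewed, at most 10 in all, crops included, and the job is handed in when it is done.

```bash
mkdir -p pics; cat > h.py <<'E'
import numpy as np, cv2
from scipy.spatial.transform import Rotation as R
from workcell import env
def snap(n,f):
    c=env.camera(n); cv2.imwrite(f'pics/{f}.png',c['color'][:,:,::-1]); np.savez(f'pics/{f}.npz',**c); return c
def cloud(c):
    K=c['intrinsics'];z=c['range_z'];v,u=np.indices(z.shape)
    p=np.stack([(u-K[0,2])/K[0,0]*z,(v-K[1,2])/K[1,1]*z,z],-1)
    Rm=cv2.Rodrigues(np.array(c['rvec'],float))[0]
    w=(p-np.array(c['tvec']).ravel())@Rm; w[z==0]=np.nan; return w
E
python3 - <<'E'
from h import *
a=snap('scene','s0');b=snap('top','t0')
s=env.get_state();print(s['time'],s['ee_pos'],s['ee_rot'],s['opening'])
E
```

```text
0.1 [0.26882798 0.59120959 0.2301799 ] [ 2.11780928e-01  9.77316726e-01 -8.81951609e-04 -2.78593296e-04] 0.08562006062057426
```

View pics/s0.png

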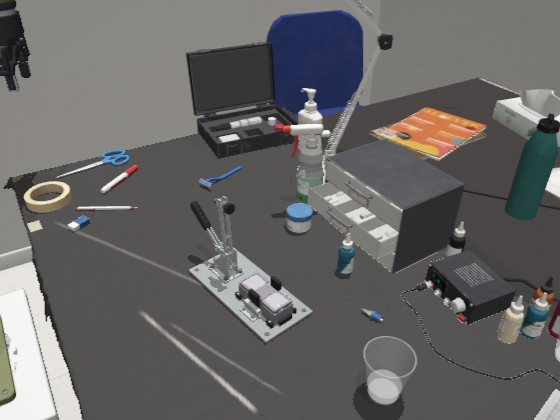

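View pics/t0.png

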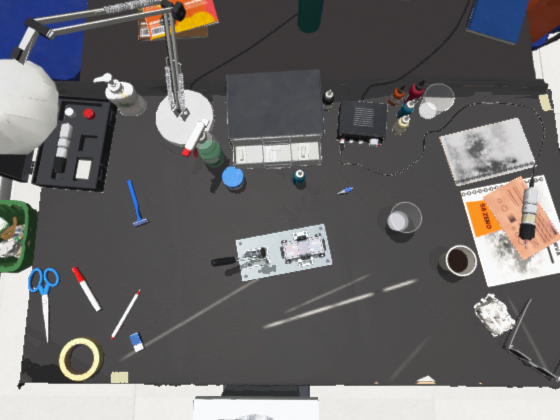

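The jig plate is at about (285,252) in the top view. The clamp is at (250,257) with its handle to the left (world +y), and the cassette is at (304,247). The bottle is at (298,177), the tub at (232,178) and the cartridge at (345,190). Next I'll fit the plate.

```bash
python3 - <<'E'
from h import *
for f in ('t0','s0'):
    c=dict(np.load(f'pics/{f}.npz'));w=cloud(c)
    if f=='t0':
        for n,(u,v) in dict(bottle=(298,177),tub=(232,178),cart=(345,190),plateL=(243,272),plateR=(325,232),cas=(304,247)).items(): print(n,w[v,u].round(3))
        ctr=w[252,290]
    m=(abs(w[...,2]-.010)<.004)&(np.hypot(w[...,0]-ctr[0],w[...,1]-ctr[1])<.17)&(c['color'].min(2)>90)
    P=w[m][:,:2].astype(np.float32); print(f,len(P),np.nanmedian(w[m][:,2]))
    r=cv2.minAreaRect(P);print(r);print(cv2.boxPoints(r).round(4).tolist())
    # tall things / grip
    g=(w[...,2]>.06)&(np.hypot(w[...,0]-ctr[0],w[...,1]-ctr[1])<.25)
    k=g&(c['color'].max(2)<50)
    Q=w[k];print('dark high',len(Q),Q.min(0) if len(Q) else '',Q.max(0) if len(Q) else '', np.median(Q,0) if len(Q) else '')
    # catches ears: dark, z .035-.06
    k=(w[...,2]>.036)&(w[...,2]<.06)&(c['color'].max(2)<60)&(np.hypot(w[...,0]-ctr[0],w[...,1]-ctr[1])<.17)
    n,l,st,ce=cv2.connectedComponentsWithStats(k.astype(np.uint8))
    for i in range(1,n):
        if st[i,4]>6: print('dark',st[i,4],ce[i].round(),np.median(w[l==i],0).round(4))
E
```

```text
bottle [ 0.711 -0.11   0.073]
tub [0.716 0.066 0.044]
cart [ 0.689 -0.242  0.013]
plateL [0.467 0.036 0.009]
plateR [ 0.573 -0.184  0.016]
cas [ 0.531 -0.125  0.043]
t0 2353 0.01100806344552476
((0.4626575708389282, -0.08632838726043701), (0.23074153065681458, 0.25655096769332886), 10.675209045410156)
[[0.3255000114440918, 0.018400000408291817], [0.37299999594688416, -0.2337999939918518], [0.5997999906539917, -0.19099999964237213], [0.552299976348877, 0.06109999865293503]]
dark high 175 [ 0.4827382  -0.02803154  0.09157827] [0.5172313  0.10121571 0.18739429] [0.49317685 0.06981127 0.11347098]
dark 12 [301. 238.] [ 0.5531 -0.1194  0.0551]
s0 2636 0.010907779837967028
((0.46310660243034363, -0.08077995479106903), (0.2319834977388382, 0.24707552790641785), 10.322514533996582)
[[0.32690000534057617, 0.019999999552965164], [0.3711000084877014, -0.22310000658035278], [0.599399983882904, -0.18150000274181366], [0.5551000237464905, 0.061500001698732376]]
dark high 253 [ 0.4822099  -0.0313337   0.08432404] [0.52260931 0.0956538  0.18443358] [0.4946917  0.05921812 0.11387338]
dark 101 [275. 283.] [ 0.554  -0.1214  0.0521]
dark 105 [254. 297.] [ 0.5032 -0.1314  0.0517]
```

```bash
python3 - <<'E'
from h import *
for f in ('t0','s0'):
    c=dict(np.load(f'pics/{f}.npz'));w=cloud(c)
    m=(w[...,2]>.006)&(w[...,2]<.014)&(w[...,0]>.42)&(w[...,0]<.63)&(abs(w[...,1]+.07)<.2)
    n,l,st,ce=cv2.connectedComponentsWithStats(m.astype(np.uint8)); i=1+st[1:,4].argmax()
    P=w[l==i][:,:2].astype(np.float32); r=cv2.minAreaRect(P); print(f,len(P),r)
    b=cv2.boxPoints(r); a=np.deg2rad(r[2]); a=a if a<.8 else a-np.pi/2
    ex=np.array([np.cos(a),np.sin(a)]);ey=np.array([-ex[1],ex[0]])
    print('yaw',np.rad2deg(a),'origin',np.array(r[0])-ey*.0525)
    o=np.array(r[0])-ey*.0525
    # dark grip in jig frame
    k=(w[...,2]>.07)&(w[...,0]>.4)&(w[...,0]<.6)&(w[...,1]>.0)&(w[...,1]<.14)
    Q=w[k];d=Q[:,:2]-o;print('grip jig x,y,z range',(d@ex).min(),(d@ex).max(),np.median(d@ex),(d@ey).min(),(d@ey).max(),Q[:,2].min(),Q[:,2].max())
    k=(w[...,2]>.035)&(w[...,2]<.06)&(w[...,0]>.4)&(w[...,0]<.63)&(w[...,1]<-.06)&(w[...,1]>-.2)
    Q=w[k];d=Q[:,:2]-o;q=np.percentile
    print('cassette',q(d@ex,[1,50,99]),q(d@ey,[1,50,99]),q(Q[:,2],[5,50,95]))
E
```

```text
t0 2303 ((0.519040584564209, -0.06919889152050018), (0.11350969970226288, 0.2532999515533447), 10.575578689575195)
yaw 10.575578689575195 origin [ 0.52867603 -0.12080711]
grip jig x,y,z range -0.008018091123487708 0.00956740338786155 0.00030620393467289985 0.1226778257837295 0.22655239945161362 0.07302598842155968 0.18565292100743064
cassette [-0.02784515  0.00063626  0.02923768] [-0.05209533 -0.00188427  0.04819338] [0.04121742 0.04470112 0.05679383]
s0 2770 ((0.5211348533630371, -0.07091587781906128), (0.114561066031456, 0.24889063835144043), 10.554564476013184)
yaw 10.554564476013184 origin [ 0.53075137 -0.12252763]
grip jig x,y,z range -0.010183594749103329 0.009138298097792796 -0.0031653990165509504 0.1241273274520601 0.22883560245953555 0.07002402573435448 0.1862604900802805
cassette [-0.03053406 -0.00159925  0.02748772] [-0.05122817 -0.00546615  0.0503216 ] [0.03693604 0.04436932 0.05596148]
```

```bash
cat >> h.py <<'E'
import json
O=np.array([.5295,-.1225,0]); YAW=np.deg2rad(10.55)
J=R.from_euler('z',YAW).as_matrix()
def pose(x,y,z,t):  # jig mm, tilt deg: tool body leans to +y; tool y=jig x, tool x=jig +y at t=0
    t=np.deg2rad(t); X=np.array([0,np.cos(t),-np.sin(t)]); Y=np.array([1,0,0]); Z=np.cross(X,Y)
    return O+J@np.array([x,y,z])/1e3, R.from_matrix(J@np.c_[X,Y,Z])
def jig(p): return (J.T@(np.asarray(p)-O))*1e3
def plan(wps,jaw=0):  # wps: (pose,nrows)
    s=env.get_state(); p0=np.array(s['ee_pos']); r0=R.from_quat(s['ee_rot']); P,Q=p0,r0; rows=[]
    for (p,r),n in wps:
        d=(Q.inv()*r).as_rotvec()
        for k in range(1,n+1):
            pp=P+(p-P)*k/n; rr=Q*R.from_rotvec(d*k/n)
            v=r0.inv().apply(pp-p0)*1e3; w=(r0.inv()*rr).as_rotvec()
            rows.append({**{a:round(float(b),3) for a,b in zip(('wx','wy','wz'),w)},**{a:round(float(b),1) for a,b in zip('xyz',v)},'jaw':jaw})
        P,Q=p,r
    for i in range(0,len(rows),8): print(json.dumps(rows[i:i+8]).replace(' ',''),'\n')
def st():
    s=env.get_state(); r=J.T@R.from_quat(s['ee_rot']).as_matrix()
    print('t',round(s['time'],2),'jig',jig(s['ee_pos']).round(1),'tilt',np.rad2deg(np.arctan2(-r[1,2],-r[2,2])).round(1),'Fjig',(J.T@s['ft_force']).round(1),'open',round(s['opening']*1e3,1),'q',np.round(s['q'],2))
GP=np.array([[202,102,54],[190,127,43],[164,152,25],[127,166,4],[82,162,-24]],float)
def grip(s):
    from scipy.interpolate import PchipInterpolator
    return PchipInterpolator([0,1,2,3,4],GP)(s)
def back(s,press=0,off=0,lo=-15,hi=35,L=22):   # finger against back, closing
    y,z,a=grip(s); t=np.clip(a,lo,hi); e=lambda q:np.array([np.sin(np.deg2rad(q)),np.cos(np.deg2rad(q))])
    h=e(a);u=e(t);X=np.array([u[1],-u[0]])
    c=np.array([y,z])+(h*24.5 if a>t+3 else 0)
    T=c+X*(19.5-press+off)-u*(L if a>t+3 else 15)
    return pose(0,T[0],T[1],t)
E
python3 - <<'E'
from h import *
st()
a=back(0,off=35); print(jig(a[0]))
up=(a[0]+np.array([0,0,.10]),a[1])
plan([(up,16)])
E
```

```text
t 0.1 jig [-125.6  749.4  230.2] tilt 0.1 Fjig [-0.  -0.4 -0.4] open 85.6 q [ 1.06  0.12  1.65  0.    1.37 -0.08]
[-2.35838989e-14  2.53846021e+02  6.71194779e+01]
[{"wx":0.018,"wy":-0.035,"wz":0.058,"x":-24.2,"y":-20.9,"z":4.0,"jaw":0},{"wx":0.036,"wy":-0.07,"wz":0.116,"x":-48.4,"y":-41.7,"z":8.0,"jaw":0},{"wx":0.055,"wy":-0.105,"wz":0.174,"x":-72.6,"y":-62.6,"z":11.9,"jaw":0},{"wx":0.073,"wy":-0.14,"wz":0.232,"x":-96.8,"y":-83.4,"z":15.9,"jaw":0},{"wx":0.091,"wy":-0.176,"wz":0.29,"x":-121.0,"y":-104.3,"z":19.9,"jaw":0},{"wx":0.109,"wy":-0.211,"wz":0.349,"x":-145.2,"y":-125.2,"z":23.9,"jaw":0},{"wx":0.127,"wy":-0.246,"wz":0.407,"x":-169.4,"y":-146.0,"z":27.8,"jaw":0},{"wx":0.146,"wy":-0.281,"wz":0.465,"x":-193.6,"y":-166.9,"z":31.8,"jaw":0}] 

[{"wx":0.164,"wy":-0.316,"wz":0.523,"x":-217.8,"y":-187.7,"z":35.8,"jaw":0},{"wx":0.182,"wy":-0.351,"wz":0.581,"x":-242.0,"y":-208.6,"z":39.8,"jaw":0},{"wx":0.2,"wy":-0.386,"wz":0.639,"x":-266.2,"y":-229.4,"z":43.7,"jaw":0},{"wx":0.218,"wy":-0.421,"wz":0.697,"x":-290.3,"y":-250.3,"z":47.7,"jaw":0},{"wx":0.237,"wy":-0.457,"wz":0.755,"x":-314.5,"y":-271.2,"z":51.7,"jaw":0},{"wx":0.255,"wy":-0.492,"wz":0.813,"x":-338.7,"y":-292.0,"z":55.7,"jaw":0},{"wx":0.273,"wy":-0.527,"wz":0.871,"x":-362.9,"y":-312.9,"z":59.6,"jaw":0},{"wx":0.291,"wy":-0.562,"wz":0.929,"x":-387.1,"y":-333.7,"z":63.6,"jaw":0}]
```

```bash
python3 -m creep '[{"wx":0.073,"wy":-0.14,"wz":0.232,"x":-97,"y":-83,"z":16,"jaw":0},{"wx":0.146,"wy":-0.281,"wz":0.465,"x":-194,"y":-167,"z":32,"jaw":0},{"wx":0.146,"wy":-0.281,"wz":0.465,"x":-194,"y":-167,"z":32,"jaw":0},{"wx":0.146,"wy":-0.281,"wz":0.465,"x":-194,"y":-167,"z":32,"jaw":0},{"wx":0.146,"wy":-0.281,"wz":0.465,"x":-194,"y":-167,"z":32,"jaw":0},{"wx":0.146,"wy":-0.281,"wz":0.465,"x":-194,"y":-167,"z":32,"jaw":0},{"wx":0.146,"wy":-0.281,"wz":0.465,"x":-194,"y":-167,"z":32,"jaw":0}]'
python3 - <<'E'
from h import *
st()
a=back(0,off=35)
plan([((a[0]+np.array([0,0,.10]),a[1]),1)])
E
```

```text
time: 0.8
ee_pos: [0.3767, 0.358, 0.1986]
ee_rot: [0.429, 0.89, -0.1, 0.12]
ft_force: [-0.6, 0.2, -0.5]
opening: -0.0001
grip_force: 0.0
t 0.8 jig [-62.3 500.3 198.6] tilt 17.5 Fjig [-0.5  0.3 -0.5] open -0.1 q [ 0.81 -0.06  1.91 -0.29  1.41  0.2 ]
[{"wx":0.144,"wy":-0.282,"wz":0.462,"x":-225.4,"y":-55.3,"z":108.4,"jaw":0}]
```

```bash
python3 -m creep '[{"wx":0.144,"wy":-0.282,"wz":0.462,"x":-225,"y":-55,"z":108,"jaw":0},{"wx":0.144,"wy":-0.282,"wz":0.462,"x":-225,"y":-55,"z":108,"jaw":0},{"wx":0.144,"wy":-0.282,"wz":0.462,"x":-225,"y":-55,"z":108,"jaw":0},{"wx":0.144,"wy":-0.282,"wz":0.462,"x":-225,"y":-55,"z":108,"jaw":0},{"wx":0.144,"wy":-0.282,"wz":0.462,"x":-225,"y":-55,"z":108,"jaw":0},{"wx":0.144,"wy":-0.282,"wz":0.462,"x":-225,"y":-55,"z":108,"jaw":0},{"wx":0.144,"wy":-0.282,"wz":0.462,"x":-225,"y":-55,"z":108,"jaw":0}]'
python3 - <<'E'
from h import *
st()
plan([(back(0,off=35),3),(back(0,off=5),3)])
E
```

```text
time: 1.5
ee_pos: [0.4837, 0.1294, 0.168]
ee_rot: [0.609, 0.734, -0.191, 0.231]
ft_force: [-0.8, -0.2, 0.5]
opening: 0.0
grip_force: 0.0
t 1.5 jig [  1.1 256.1 168. ] tilt 34.9 Fjig [-0.8 -0.   0.5] open 0.0 q [ 0.46 -0.03  2.01 -0.6   1.39  0.45]
[{"wx":0.001,"wy":-0.0,"wz":0.0,"x":18.6,"y":-0.4,"z":28.0,"jaw":0},{"wx":0.001,"wy":-0.001,"wz":0.0,"x":37.3,"y":-0.9,"z":56.0,"jaw":0},{"wx":0.002,"wy":-0.001,"wz":0.0,"x":55.9,"y":-1.3,"z":83.9,"jaw":0},{"wx":0.002,"wy":-0.001,"wz":0.0,"x":45.9,"y":-1.3,"z":83.9,"jaw":0},{"wx":0.002,"wy":-0.001,"wz":0.0,"x":35.9,"y":-1.3,"z":83.9,"jaw":0},{"wx":0.002,"wy":-0.001,"wz":0.0,"x":25.9,"y":-1.3,"z":83.9,"jaw":0}]
```

```bash
python3 -m creep '[{"x":19,"y":-1,"z":28,"jaw":0},{"x":37,"y":-1,"z":56,"jaw":0},{"x":56,"y":-1,"z":84,"jaw":0},{"x":46,"y":-1,"z":84,"jaw":0},{"x":36,"y":-1,"z":84,"jaw":0},{"x":26,"y":-1,"z":84,"jaw":0},{"x":26,"y":-1,"z":84,"jaw":0}]'
python3 - <<'E'
from h import *
st()
print([ (jig(back(s,press=2)[0]).round(), back(s)[1].as_rotvec().round(2)) for s in (0,.5,1,1.5,2)])
plan([(back(s,press=2),1) for s in (0,.25,.5,.75,1,1.25,1.5,1.75)])
snap('scene','s1')
E
```

```text
t 1.5 jig [  1.1 256.1 168. ] tilt 34.9 Fjig [-0.8 -0.   0.5] open 0.0 q [ 0.46 -0.03  2.01 -0.6   1.39  0.45]
[(array([  0., 224.,  88.]), array([ 1.68,  2.02, -0.53])), (array([  0., 218., 102.]), array([ 1.68,  2.02, -0.53])), (array([  0., 208., 117.]), array([ 1.68,  2.02, -0.53])), (array([  0., 185., 118.]), array([ 1.68,  2.02, -0.52])), (array([  0., 174., 131.]), array([ 1.78,  2.14, -0.39]))]
[{"wx":0.002,"wy":-0.001,"wz":0.0,"x":18.9,"y":-1.3,"z":83.9,"jaw":0},{"wx":0.002,"wy":-0.001,"wz":0.0,"x":13.0,"y":-1.3,"z":79.5,"jaw":0},{"wx":0.002,"wy":-0.001,"wz":0.0,"x":6.1,"y":-1.3,"z":75.7,"jaw":0},{"wx":0.002,"wy":-0.001,"wz":0.0,"x":-1.6,"y":-1.3,"z":72.3,"jaw":0},{"wx":0.002,"wy":-0.001,"wz":0.0,"x":-9.8,"y":-1.3,"z":69.2,"jaw":0},{"wx":0.002,"wy":-0.001,"wz":0.0,"x":-19.2,"y":-1.3,"z":66.4,"jaw":0},{"wx":0.002,"wy":0.004,"wz":0.0,"x":-30.0,"y":-1.3,"z":81.8,"jaw":0},{"wx":0.002,"wy":0.088,"wz":0.0,"x":-38.3,"y":-1.3,"z":79.2,"jaw":0}] 
$[0]: bad value
```

View pics/s1.png

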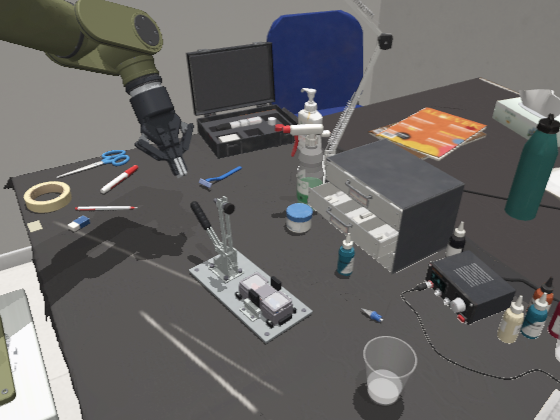

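The fingertips are at (182,172), behind the handle grip at (200,213) and in line with it. The call was refused because every key is required, so I'll resend with all of them.

```bash
python3 -m creep '[{"wx":0,"wy":0,"wz":0,"x":19,"y":-1,"z":28,"jaw":0},{"wx":0,"wy":0,"wz":0,"x":37,"y":-1,"z":56,"jaw":0},{"wx":0,"wy":0,"wz":0,"x":56,"y":-1,"z":84,"jaw":0},{"wx":0,"wy":0,"wz":0,"x":46,"y":-1,"z":84,"jaw":0},{"wx":0,"wy":0,"wz":0,"x":36,"y":-1,"z":84,"jaw":0},{"wx":0,"wy":0,"wz":0,"x":26,"y":-1,"z":84,"jaw":0},{"wx":0,"wy":0,"wz":0,"x":26,"y":-1,"z":84,"jaw":0}]'
sed -i 's/    c=np.array(\[y,z\])+.*/    w=np.clip((a-t)\/10,0,1); c=np.array([y,z])+h*24.5*w/; s/u\*(L if a>t+3 else 15)/u*(15+(L-15)*w)/' h.py
python3 - <<'E'
from h import *
st()
print([ jig(back(s,press=2)[0]).round()  for s in (0,.5,1,1.5,2)])
plan([(back(s,press=2),1) for s in (0,.25,.5,.75,1,1.25,1.5,1.75)])
E
```

```text
time: 2.25
ee_pos: [0.4898, 0.103, 0.0881]
ee_rot: [0.61, 0.734, -0.189, 0.233]
ft_force: [0.3, -0.1, -0.5]
opening: -0.0
grip_force: 0.0
t 2.25 jig [  2.3 229.   88.1] tilt 34.9 Fjig [ 0.2 -0.2 -0.5] open -0.0 q [ 0.41  0.06  2.07 -0.64  1.23  0.51]
[array([  0., 224.,  88.]), array([  0., 218., 102.]), array([ -0., 206., 114.]), array([  0., 185., 118.]), array([  0., 174., 131.])]
[{"wx":0.008,"wy":-0.001,"wz":-0.003,"x":-4.6,"y":-2.3,"z":2.9,"jaw":0},{"wx":0.008,"wy":-0.001,"wz":-0.003,"x":-10.5,"y":-2.2,"z":-1.5,"jaw":0},{"wx":0.008,"wy":-0.001,"wz":-0.003,"x":-17.4,"y":-2.2,"z":-5.3,"jaw":0},{"wx":0.008,"wy":-0.001,"wz":-0.003,"x":-25.1,"y":-2.1,"z":-8.7,"jaw":0},{"wx":0.008,"wy":-0.001,"wz":-0.003,"x":-34.0,"y":-2.1,"z":-8.4,"jaw":0},{"wx":0.008,"wy":-0.001,"wz":-0.003,"x":-43.8,"y":-2.1,"z":-4.4,"jaw":0},{"wx":0.008,"wy":0.004,"wz":-0.003,"x":-53.5,"y":-2.1,"z":0.8,"jaw":0},{"wx":0.008,"wy":0.088,"wz":-0.002,"x":-61.9,"y":-2.1,"z":-1.8,"jaw":0}]
```

```bash
python3 -m creep '[{"wx":0.008,"wy":0,"wz":0,"x":-5,"y":-2,"z":3,"jaw":0},{"wx":0.008,"wy":0,"wz":0,"x":-10,"y":-2,"z":-1,"jaw":0},{"wx":0.008,"wy":0,"wz":0,"x":-17,"y":-2,"z":-5,"jaw":0},{"wx":0.008,"wy":0,"wz":0,"x":-25,"y":-2,"z":-9,"jaw":0},{"wx":0.008,"wy":0,"wz":0,"x":-29,"y":-2,"z":-9,"jaw":0},{"wx":0.008,"wy":0,"wz":0,"x":-34,"y":-2,"z":-8,"jaw":0},{"wx":0.008,"wy":0,"wz":0,"x":-34,"y":-2,"z":-8,"jaw":0}]'
python3 - <<'E'
from h import *
st()
plan([(back(s,press=2),1) for s in (1,1.25,1.5,1.75,2,2.25,2.5,2.75)])
E
```

```text
time: 2.95
ee_pos: [0.4898, 0.0787, 0.1106]
ee_rot: [0.61, 0.733, -0.195, 0.23]
ft_force: [0.5, 0.1, 0.5]
opening: -0.0003
grip_force: 0.0
t 2.95 jig [ -2.2 205.  110.6] tilt 35.0 Fjig [ 0.5 -0.   0.5] open -0.3 q [ 0.37  0.01  2.08 -0.63  1.26  0.45]
[{"wx":-0.006,"wy":0.0,"wz":0.001,"x":-1.5,"y":2.2,"z":-3.6,"jaw":0},{"wx":-0.006,"wy":0.0,"wz":0.001,"x":-11.3,"y":2.2,"z":0.4,"jaw":0},{"wx":-0.006,"wy":0.005,"wz":0.001,"x":-21.0,"y":2.2,"z":5.6,"jaw":0},{"wx":-0.006,"wy":0.09,"wz":0.001,"x":-29.4,"y":2.2,"z":3.0,"jaw":0},{"wx":-0.006,"wy":0.175,"wz":0.0,"x":-37.5,"y":2.2,"z":1.4,"jaw":0},{"wx":-0.006,"wy":0.26,"wz":0.0,"x":-46.0,"y":2.1,"z":0.5,"jaw":0},{"wx":-0.006,"wy":0.348,"wz":-0.0,"x":-55.2,"y":2.1,"z":0.1,"jaw":0},{"wx":-0.006,"wy":0.441,"wz":-0.0,"x":-64.5,"y":2.1,"z":0.9,"jaw":0}]
```

```bash
python3 - <<'E'
from h import *
c=snap('scene','s2'); cv2.imwrite('pics/s2c.png',cv2.resize(c['color'][130:340,120:330,::-1],(600,600)))
E
```

```text
(no output)
```

View pics/s2c.png

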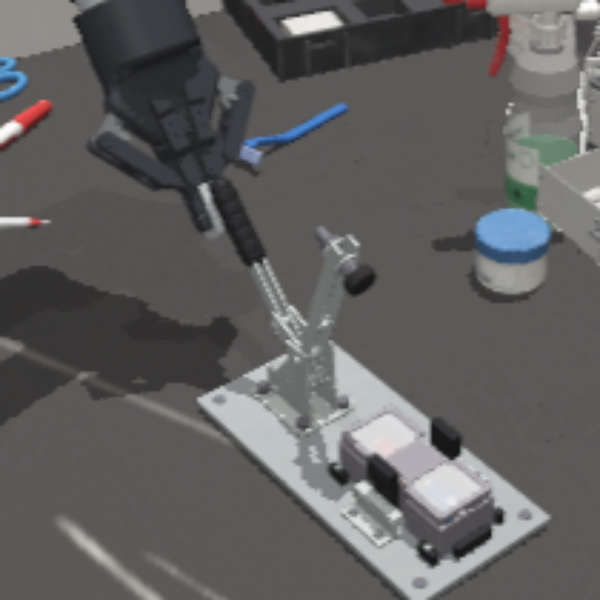

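The finger is behind the grip at about (225,215) in the crop, and the clamp arm has started to swing over. I'll carry on.

```bash
python3 -m creep '[{"wx":0,"wy":0,"wz":0,"x":-2,"y":1,"z":-3,"jaw":0},{"wx":0,"wy":0,"wz":0,"x":-11,"y":1,"z":0,"jaw":0},{"wx":0,"wy":0.005,"wz":0,"x":-21,"y":1,"z":5,"jaw":0},{"wx":0,"wy":0.09,"wz":0,"x":-29,"y":1,"z":3,"jaw":0},{"wx":0,"wy":0.175,"wz":0,"x":-37,"y":1,"z":1,"jaw":0},{"wx":0,"wy":0.26,"wz":0,"x":-46,"y":1,"z":0,"jaw":0},{"wx":0,"wy":0.348,"wz":0,"x":-55,"y":1,"z":0,"jaw":0},{"wx":0,"wy":0.44,"wz":0,"x":-65,"y":1,"z":1,"jaw":0}]'
python3 - <<'E'
from h import *
st()
plan([(back(s,press=2),1) for s in (2.75,3,3.2,3.4,3.55,3.7,3.8,3.9)])
E
```

```text
time: 3.8
ee_pos: [0.501, 0.0258, 0.1477]
ee_rot: [0.637, 0.766, -0.055, 0.063]
ft_force: [-1.0, 0.6, 0.1]
opening: 0.0
grip_force: 0.0
t 3.8 jig [ -0.9 151.  147.7] tilt 9.6 Fjig [-0.9  0.8  0.1] open 0.0 q [ 0.04 -0.14  2.07 -0.18  1.2  -0.08]
[{"wx":-0.004,"wy":-0.002,"wz":-0.001,"x":0.9,"y":0.9,"z":0.7,"jaw":0},{"wx":-0.004,"wy":0.098,"wz":-0.001,"x":-7.8,"y":0.9,"z":-0.8,"jaw":0},{"wx":-0.004,"wy":0.185,"wz":-0.001,"x":-14.9,"y":0.9,"z":-1.1,"jaw":0},{"wx":-0.004,"wy":0.277,"wz":-0.001,"x":-22.5,"y":0.9,"z":-1.3,"jaw":0},{"wx":-0.004,"wy":0.351,"wz":-0.002,"x":-28.4,"y":0.9,"z":-1.3,"jaw":0},{"wx":-0.004,"wy":0.427,"wz":-0.002,"x":-34.6,"y":0.9,"z":-1.2,"jaw":0},{"wx":-0.004,"wy":0.429,"wz":-0.002,"x":-39.1,"y":0.9,"z":0.2,"jaw":0},{"wx":-0.004,"wy":0.429,"wz":-0.002,"x":-43.6,"y":1.0,"z":1.9,"jaw":0}]
```

```bash
python3 -m creep '[{"wx":0,"wy":0,"wz":0,"x":0,"y":1,"z":1,"jaw":0},{"wx":0,"wy":0.098,"wz":0,"x":-8,"y":1,"z":-1,"jaw":0},{"wx":0,"wy":0.185,"wz":0,"x":-15,"y":1,"z":-1,"jaw":0},{"wx":0,"wy":0.277,"wz":0,"x":-22,"y":1,"z":-1,"jaw":0},{"wx":0,"wy":0.35,"wz":0,"x":-28,"y":1,"z":-1,"jaw":0},{"wx":0,"wy":0.427,"wz":0,"x":-34,"y":1,"z":-1,"jaw":0},{"wx":0,"wy":0.427,"wz":0,"x":-36,"y":1,"z":-1,"jaw":0}]'
python3 - <<'E'
from h import *
st()
print([jig(back(s)[0]).round(1) for s in (3.7,3.8,3.9,4)])
plan([(back(s,press=2),1) for s in (3.7,3.8,3.9,4)])
E
```

```text
time: 4.5
ee_pos: [0.508, -0.0091, 0.1529]
ee_rot: [0.636, 0.761, 0.079, -0.1]
ft_force: [0.9, 2.6, -0.1]
opening: 0.0
grip_force: 0.0
t 4.5 jig [ -0.3 115.4 152.9] tilt -14.7 Fjig [ 1.3  2.4 -0.1] open 0.0 q [-0.25 -0.07  2.    0.24  1.33 -0.5 ]
[array([  0. , 119.1, 155.1]), array([ -0. , 114.4, 154.5]), array([  0. , 109.6, 153.6]), array([  0. , 104.7, 152.6])]
[{"wx":-0.006,"wy":0.002,"wz":-0.006,"x":2.1,"y":0.3,"z":-1.2,"jaw":0},{"wx":-0.006,"wy":0.005,"wz":-0.006,"x":-2.6,"y":0.4,"z":-1.8,"jaw":0},{"wx":-0.006,"wy":0.005,"wz":-0.006,"x":-7.5,"y":0.4,"z":-2.2,"jaw":0},{"wx":-0.006,"wy":0.005,"wz":-0.006,"x":-12.4,"y":0.4,"z":-2.3,"jaw":0}]
```

```bash
python3 -m creep '[{"wx":0,"wy":0,"wz":0,"x":-3,"y":0,"z":-1,"jaw":0},{"wx":0,"wy":0,"wz":0,"x":-6,"y":0,"z":-1,"jaw":0},{"wx":0,"wy":0,"wz":0,"x":-9,"y":0,"z":-2,"jaw":0},{"wx":0,"wy":0,"wz":0,"x":-11,"y":0,"z":-2,"jaw":0},{"wx":0,"wy":0,"wz":0,"x":-12,"y":0,"z":-2,"jaw":0},{"wx":0,"wy":0,"wz":0,"x":-12,"y":0,"z":-2,"jaw":0}]'
python3 -c "
from h import *
st()"
```

```text
time: 5.1
ee_pos: [0.5102, -0.019, 0.1529]
ee_rot: [0.635, 0.762, 0.08, -0.101]
ft_force: [-0.8, 4.3, 0.6]
opening: -0.0001
grip_force: 2.1
t 5.1 jig [  0.  105.3 152.9] tilt -14.8 Fjig [0.  4.3 0.6] open -0.1 q [-0.27 -0.07  2.    0.24  1.34 -0.52]
```

Near dead centre. I'll push on in small steps until the stop.

```bash
python3 -m creep '[{"wx":0,"wy":0,"wz":0,"x":-2,"y":0,"z":0,"jaw":0},{"wx":0,"wy":0,"wz":0,"x":-4,"y":0,"z":0,"jaw":0},{"wx":0,"wy":0,"wz":0,"x":-4,"y":0,"z":0,"jaw":0}]'; python3 -m creep '[{"wx":0,"wy":0,"wz":0,"x":-2,"y":0,"z":0,"jaw":0},{"wx":0,"wy":0,"wz":0,"x":-3,"y":0,"z":0,"jaw":0},{"wx":0,"wy":0,"wz":0,"x":-3,"y":0,"z":0,"jaw":0}]'
python3 -c "
from h import *
st()"
```

```text
time: 5.4
ee_pos: [0.5106, -0.0208, 0.1524]
ee_rot: [0.634, 0.762, 0.082, -0.103]
ft_force: [-3.0, 11.8, 3.8]
opening: -0.0001
grip_force: 6.2
time: 5.7
ee_pos: [0.5108, -0.0219, 0.1521]
ee_rot: [0.634, 0.762, 0.083, -0.104]
ft_force: [-3.3, 17.6, 6.1]
opening: 0.0001
grip_force: 9.4
t 5.7 jig [  0.  102.3 152.1] tilt -15.3 Fjig [-0.  17.9  6.1] open 0.1 q [-0.28 -0.06  1.99  0.24  1.34 -0.53]
```

Force is rising steeply, so it's at the stop. I'll let go and look.

```bash
python3 -m creep '[{"wx":0,"wy":0,"wz":0,"x":10,"y":0,"z":0,"jaw":0},{"wx":0,"wy":0,"wz":0,"x":30,"y":0,"z":-10,"jaw":0},{"wx":0,"wy":0,"wz":0,"x":50,"y":0,"z":-50,"jaw":0},{"wx":0,"wy":0,"wz":0,"x":50,"y":0,"z":-90,"jaw":0},{"wx":0,"wy":0,"wz":0,"x":50,"y":0,"z":-90,"jaw":0},{"wx":0,"wy":0,"wz":0,"x":50,"y":0,"z":-90,"jaw":0}]'
python3 - <<'E'
from h import *
st()
c=snap('scene','s3'); cv2.imwrite('pics/s3c.png',cv2.resize(c['color'][130:340,120:330,::-1],(600,600)))
w=cloud(c); d=(w-O)@J*1e3
m=(abs(d[...,0])<12)&(d[...,2]>60)&(d[...,2]<205)&(d[...,1]<110)&(d[...,1]>-20)
k=m&(c['color'].max(2)<60); Q=d[k]; print('grip',len(Q),Q.min(0),Q.max(0),np.median(Q,0))
k=m&(d[...,2]<76); Q=d[k]; print('arm',len(Q),np.percentile(Q,[5,50,95],axis=0).round(1))
k=(abs(d[...,0])<19)&(abs(d[...,1])<50)&(d[...,2]<50)&(d[...,2]>34);print('cover z',np.percentile(d[k][:,2],[10,50,90]))
E
```

```text
time: 6.3
ee_pos: [0.5084, -0.0019, 0.2521]
ee_rot: [0.635, 0.762, 0.08, -0.098]
ft_force: [-0.5, 1.4, -0.1]
opening: -0.0001
grip_force: 0.0
t 6.3 jig [  1.3 122.4 252.1] tilt -14.5 Fjig [-0.2  1.4 -0.1] open -0.1 q [-0.24 -0.16  1.91  0.23  1.5  -0.45]
grip 215 [ -9.32998085  63.94606874 137.30162579] [  7.42611958  93.79515073 195.87205207] [ -4.09046897  75.61911865 170.03238338]
arm 458 [[ -8.1  -9.4  61.1]
 [ -4.2  48.3  67.4]
 [  8.3 105.9  73.3]]
cover z [38.72870921 40.81363463 42.97011645]
```

View pics/s3c.png

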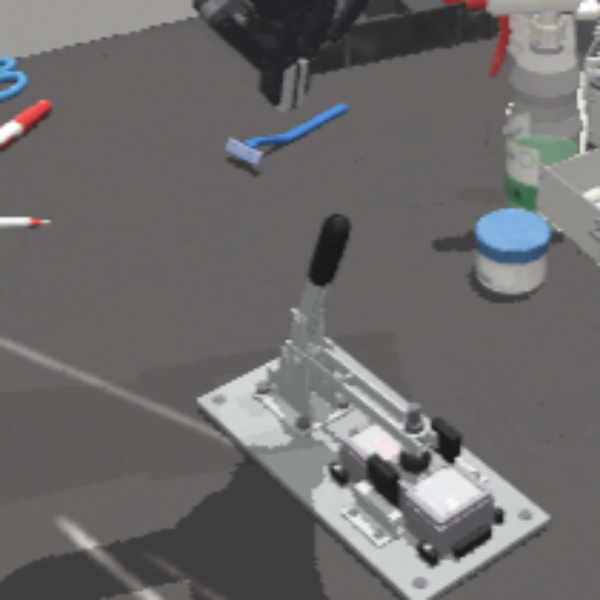

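The clamp is locked: the handle is upright at (328,250) in the crop, the arm is level with its pad on the cover, and the cover top is at about 41 mm, which is home. Next I'll go over to the front side.

```bash
cat >> h.py <<'E'
def front(s,press=0,off=0,lo=-20,hi=35):
    y,z,a=grip(s); t=np.clip(a,lo,hi); e=lambda q:np.array([np.sin(np.deg2rad(q)),np.cos(np.deg2rad(q))])
    u=e(t);X=np.array([u[1],-u[0]]); w=np.clip((a-10)/25,0,1)
    T=np.array([y,z])-X*(19.5-press+off)-u*15*(1-w)
    return pose(0,T[0],T[1],t)
E
python3 - <<'E'
from h import *
st()
f=front(4,off=25); print(jig(f[0]))
up=(f[0]+np.array([0,0,.105]),f[1])
plan([(up,4),(f,4)])
E
```

```text
t 6.35 jig [  0.5 122.9 250.4] tilt -14.6 Fjig [ 1.3  0.9 -1. ] open 0.1 q [-0.24 -0.16  1.91  0.23  1.5  -0.45]
[-4.87948801e-14  4.53139805e+01  1.32684714e+02]
[{"wx":-0.001,"wy":0.023,"wz":-0.001,"x":-19.6,"y":-0.1,"z":-1.8,"jaw":0},{"wx":-0.002,"wy":0.047,"wz":-0.002,"x":-39.1,"y":-0.1,"z":-3.6,"jaw":0},{"wx":-0.003,"wy":0.07,"wz":-0.003,"x":-58.7,"y":-0.2,"z":-5.4,"jaw":0},{"wx":-0.004,"wy":0.094,"wz":-0.004,"x":-78.3,"y":-0.3,"z":-7.3,"jaw":0},{"wx":-0.004,"wy":0.094,"wz":-0.004,"x":-84.9,"y":-0.1,"z":18.1,"jaw":0},{"wx":-0.004,"wy":0.094,"wz":-0.004,"x":-91.5,"y":0.0,"z":43.5,"jaw":0},{"wx":-0.004,"wy":0.094,"wz":-0.004,"x":-98.1,"y":0.1,"z":68.9,"jaw":0},{"wx":-0.004,"wy":0.094,"wz":-0.004,"x":-104.8,"y":0.3,"z":94.3,"jaw":0}]
```

```bash
python3 -m creep '[{"wx":0,"wy":0.023,"wz":0,"x":-22,"y":0,"z":-2,"jaw":0},{"wx":0,"wy":0.047,"wz":0,"x":-45,"y":0,"z":-4,"jaw":0},{"wx":0,"wy":0.07,"wz":0,"x":-68,"y":0,"z":-6,"jaw":0},{"wx":0,"wy":0.094,"wz":0,"x":-88,"y":0,"z":-7,"jaw":0},{"wx":0,"wy":0.094,"wz":0,"x":-95,"y":0,"z":18,"jaw":0},{"wx":0,"wy":0.094,"wz":0,"x":-100,"y":0,"z":43,"jaw":0},{"wx":0,"wy":0.094,"wz":0,"x":-103,"y":0,"z":69,"jaw":0},{"wx":0,"wy":0.094,"wz":0,"x":-105,"y":0,"z":94,"jaw":0}]'
python3 - <<'E'
from h import *
st()
plan([(front(4,off=10),1),(front(4,off=2),1)]+[(front(s,press=2),1) for s in (4,3.9,3.8,3.65,3.5)])
E
```

```text
time: 7.15
ee_pos: [0.5194, -0.0775, 0.1298]
ee_rot: [0.631, 0.756, 0.109, -0.137]
ft_force: [0.5, -0.8, -1.4]
opening: -0.0003
grip_force: 0.0
t 7.15 jig [ -1.6  46.1 129.8] tilt -20.2 Fjig [ 0.3 -0.9 -1.4] open -0.3 q [-0.4   0.04  1.95  0.29  1.37 -0.67]
[{"wx":-0.007,"wy":-0.003,"wz":-0.005,"x":15.3,"y":1.5,"z":-3.0,"jaw":0},{"wx":-0.007,"wy":-0.003,"wz":-0.005,"x":23.3,"y":1.5,"z":-2.9,"jaw":0},{"wx":-0.007,"wy":-0.003,"wz":-0.005,"x":27.3,"y":1.5,"z":-2.9,"jaw":0},{"wx":-0.007,"wy":-0.003,"wz":-0.005,"x":32.2,"y":1.5,"z":-2.3,"jaw":0},{"wx":-0.008,"wy":-0.041,"wz":-0.005,"x":36.5,"y":1.4,"z":-2.1,"jaw":0},{"wx":-0.008,"wy":-0.119,"wz":-0.005,"x":42.3,"y":1.4,"z":-2.0,"jaw":0},{"wx":-0.008,"wy":-0.194,"wz":-0.005,"x":48.1,"y":1.4,"z":-1.7,"jaw":0}]
```

```bash
python3 -m creep '[{"wx":0,"wy":0,"wz":0,"x":15,"y":1,"z":-3,"jaw":0},{"wx":0,"wy":0,"wz":0,"x":23,"y":1,"z":-3,"jaw":0},{"wx":0,"wy":0,"wz":0,"x":27,"y":1,"z":-3,"jaw":0},{"wx":0,"wy":0,"wz":0,"x":32,"y":1,"z":-2,"jaw":0},{"wx":0,"wy":-0.041,"wz":0,"x":36,"y":1,"z":-2,"jaw":0},{"wx":0,"wy":-0.12,"wz":0,"x":42,"y":1,"z":-2,"jaw":0},{"wx":0,"wy":-0.194,"wz":0,"x":48,"y":1,"z":-2,"jaw":0}]'
python3 - <<'E'
from h import *
st()
plan([(front(s,press=2),1) for s in (3.25,3,2.75,2.5,2.25,2,1.75,1.5)])
E
```

```text
time: 7.85
ee_pos: [0.5147, -0.0343, 0.153]
ee_rot: [0.638, 0.766, 0.047, -0.059]
ft_force: [0.5, -1.4, -0.3]
opening: -0.0004
grip_force: 0.6
t 7.85 jig [  1.6  89.4 153. ] tilt -8.7 Fjig [ 0.2 -1.5 -0.3] open -0.4 q [-0.24 -0.08  2.    0.14  1.29 -0.47]
[{"wx":-0.003,"wy":-0.112,"wz":-0.003,"x":9.7,"y":-1.6,"z":4.3,"jaw":0},{"wx":-0.003,"wy":-0.222,"wz":-0.003,"x":18.7,"y":-1.7,"z":3.6,"jaw":0},{"wx":-0.003,"wy":-0.322,"wz":-0.003,"x":27.5,"y":-1.7,"z":4.4,"jaw":0},{"wx":-0.003,"wy":-0.415,"wz":-0.002,"x":37.1,"y":-1.7,"z":4.4,"jaw":0},{"wx":-0.003,"wy":-0.503,"wz":-0.002,"x":46.5,"y":-1.7,"z":5.8,"jaw":0},{"wx":-0.003,"wy":-0.588,"wz":-0.002,"x":55.7,"y":-1.8,"z":7.5,"jaw":0},{"wx":-0.003,"wy":-0.674,"wz":-0.002,"x":64.7,"y":-1.8,"z":10.1,"jaw":0},{"wx":-0.003,"wy":-0.758,"wz":-0.002,"x":73.6,"y":-1.8,"z":14.1,"jaw":0}]
```

```bash
python3 -m creep '[{"wx":0,"wy":-0.112,"wz":0,"x":10,"y":-1,"z":4,"jaw":0},{"wx":0,"wy":-0.222,"wz":0,"x":19,"y":-1,"z":4,"jaw":0},{"wx":0,"wy":-0.322,"wz":0,"x":27,"y":-1,"z":4,"jaw":0},{"wx":0,"wy":-0.415,"wz":0,"x":37,"y":-1,"z":4,"jaw":0},{"wx":0,"wy":-0.503,"wz":0,"x":46,"y":-1,"z":6,"jaw":0},{"wx":0,"wy":-0.588,"wz":0,"x":56,"y":-1,"z":7,"jaw":0},{"wx":0,"wy":-0.674,"wz":0,"x":65,"y":-1,"z":10,"jaw":0},{"wx":0,"wy":-0.758,"wz":0,"x":74,"y":-1,"z":14,"jaw":0}]'
python3 - <<'E'
from h import *
st()
plan([(front(s,press=2),1) for s in (1.5,1.25,1,.75,.5,.25,0)]+[(front(0,press=4),1)])
E
```

```text
time: 8.65
ee_pos: [0.5002, 0.0408, 0.1514]
ee_rot: [0.611, 0.734, -0.191, 0.229]
ft_force: [0.4, -1.0, 0.9]
opening: -0.0
grip_force: 0.4
t 8.65 jig [  1.1 165.9 151.4] tilt 34.7 Fjig [ 0.2 -1.1  0.9] open -0.0 q [ 0.29 -0.07  2.07 -0.63  1.27  0.34]
[{"wx":-0.002,"wy":-0.001,"wz":-0.001,"x":-0.7,"y":-1.1,"z":1.9,"jaw":0},{"wx":-0.002,"wy":-0.006,"wz":-0.001,"x":8.3,"y":-1.1,"z":3.7,"jaw":0},{"wx":-0.002,"wy":-0.006,"wz":-0.001,"x":16.1,"y":-1.1,"z":6.3,"jaw":0},{"wx":-0.002,"wy":-0.006,"wz":-0.001,"x":22.9,"y":-1.1,"z":9.1,"jaw":0},{"wx":-0.002,"wy":-0.006,"wz":-0.001,"x":29.4,"y":-1.1,"z":12.3,"jaw":0},{"wx":-0.002,"wy":-0.006,"wz":-0.001,"x":35.2,"y":-1.1,"z":15.9,"jaw":0},{"wx":-0.002,"wy":-0.006,"wz":-0.001,"x":40.2,"y":-1.1,"z":20.0,"jaw":0},{"wx":-0.002,"wy":-0.006,"wz":-0.001,"x":42.2,"y":-1.1,"z":20.0,"jaw":0}]
```

```bash
python3 -m creep '[{"wx":0,"wy":0,"wz":0,"x":8,"y":-1,"z":4,"jaw":0},{"wx":0,"wy":0,"wz":0,"x":16,"y":-1,"z":6,"jaw":0},{"wx":0,"wy":0,"wz":0,"x":23,"y":-1,"z":9,"jaw":0},{"wx":0,"wy":0,"wz":0,"x":29,"y":-1,"z":12,"jaw":0},{"wx":0,"wy":0,"wz":0,"x":35,"y":-1,"z":16,"jaw":0},{"wx":0,"wy":0,"wz":0,"x":40,"y":-1,"z":20,"jaw":0},{"wx":0,"wy":0,"wz":0,"x":43,"y":-1,"z":20,"jaw":0},{"wx":0,"wy":0,"wz":0,"x":43,"y":-1,"z":20,"jaw":0}]'
python3 - <<'E'
from h import *
st()
c=snap('scene','s4'); cv2.imwrite('pics/s4c.png',cv2.resize(c['color'][130:340,120:330,::-1],(600,600)))
E
```

```text
time: 9.45
ee_pos: [0.495, 0.0612, 0.1113]
ee_rot: [0.61, 0.733, -0.194, 0.229]
ft_force: [-1.7, -8.0, 11.1]
opening: 0.0004
grip_force: 7.0
t 9.45 jig [ -0.3 186.9 111.3] tilt 34.9 Fjig [-3.2 -7.6 11.1] open 0.4 q [ 0.33 -0.    2.09 -0.64  1.24  0.42]
```

View pics/s4c.png

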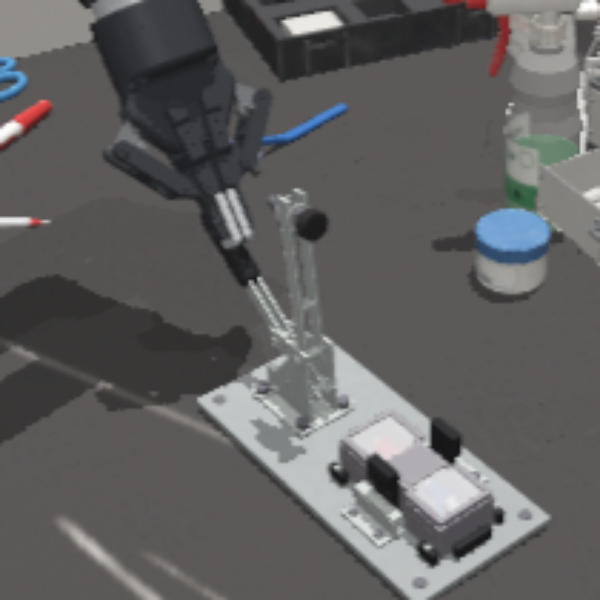

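The clamp is fully open against its stop: the arm is upright at (305,260) and the cassette is still in the nest. I'll go up and over to the cassette.

```bash
python3 -m creep '[{"wx":0,"wy":0,"wz":0,"x":-20,"y":0,"z":-28,"jaw":0},{"wx":0,"wy":0,"wz":0,"x":-48,"y":0,"z":-68,"jaw":0},{"wx":0,"wy":0,"wz":0,"x":-77,"y":0,"z":-110,"jaw":0},{"wx":0,"wy":0,"wz":0,"x":-91,"y":0,"z":-131,"jaw":0},{"wx":0,"wy":0,"wz":0,"x":-91,"y":0,"z":-131,"jaw":0}]'
python3 - <<'E'
from h import *
st()
plan([(pose(-.5,-1,235,0),7)],85)
E
```

```text
time: 10.0
ee_pos: [0.4971, 0.0633, 0.2735]
ee_rot: [0.612, 0.734, -0.188, 0.229]
ft_force: [1.3, 0.1, -0.3]
opening: 0.0
grip_force: 0.0
t 10.0 jig [  2.1 188.6 273.5] tilt 34.4 Fjig [ 1.3 -0.1 -0.3] open 0.0 q [ 0.33 -0.17  1.95 -0.6   1.48  0.24]
[{"wx":0.001,"wy":0.086,"wz":-0.001,"x":-19.2,"y":-0.3,"z":19.8,"jaw":85},{"wx":0.001,"wy":0.172,"wz":-0.001,"x":-38.5,"y":-0.7,"z":39.7,"jaw":85},{"wx":0.002,"wy":0.257,"wz":-0.002,"x":-57.7,"y":-1.0,"z":59.5,"jaw":85},{"wx":0.002,"wy":0.343,"wz":-0.002,"x":-77.0,"y":-1.4,"z":79.3,"jaw":85},{"wx":0.003,"wy":0.429,"wz":-0.003,"x":-96.2,"y":-1.7,"z":99.2,"jaw":85},{"wx":0.003,"wy":0.515,"wz":-0.003,"x":-115.5,"y":-2.0,"z":119.0,"jaw":85},{"wx":0.004,"wy":0.6,"wz":-0.004,"x":-134.7,"y":-2.4,"z":138.8,"jaw":85}]
```

```bash
python3 -m creep '[{"wx":0,"wy":0.086,"wz":0,"x":-19,"y":0,"z":20,"jaw":0},{"wx":0,"wy":0.172,"wz":0,"x":-38,"y":-1,"z":40,"jaw":0},{"wx":0,"wy":0.257,"wz":0,"x":-58,"y":-1,"z":59,"jaw":0},{"wx":0.002,"wy":0.343,"wz":-0.002,"x":-77,"y":-1,"z":79,"jaw":40},{"wx":0.002,"wy":0.429,"wz":-0.002,"x":-96,"y":-2,"z":99,"jaw":85},{"wx":0.003,"wy":0.515,"wz":-0.003,"x":-115,"y":-2,"z":119,"jaw":85},{"wx":0.003,"wy":0.6,"wz":-0.003,"x":-135,"y":-2,"z":139,"jaw":85},{"wx":0.003,"wy":0.6,"wz":-0.003,"x":-135,"y":-2,"z":139,"jaw":85}]'
python3 - <<'E'
from h import *
st()
c=snap('wrist','w0'); w=cloud(c); d=(w-O)@J*1e3
dark=c['color'].max(2)<60
k=dark&(d[...,2]>40)&(d[...,2]<62)&(abs(d[...,0])<45)&(abs(d[...,1])<60)
n,l,s,ce=cv2.connectedComponentsWithStats(k.astype(np.uint8))
for i in range(1,n):
    if s[i,4]>30: Q=d[l==i]; print(s[i,4],ce[i].round(),np.percentile(Q,[5,50,95],axis=0).round(1).tolist())
k=(d[...,2]>37)&(d[...,2]<60)&(abs(d[...,0])<45)&(abs(d[...,1])<60)&~dark
Q=d[k];print(np.percentile(Q,[2,50,98],axis=0).round(1))
E
```

```text
time: 10.8
ee_pos: [0.5262, -0.1286, 0.2268]
ee_rot: [0.642, 0.767, -0.005, -0.004]
ft_force: [0.3, 0.2, -0.1]
opening: 0.0722
grip_force: 0.0
t 10.8 jig [ -4.4  -5.4 226.8] tilt -0.1 Fjig [ 0.3  0.2 -0.1] open 72.2 q [-0.34 -0.11  1.89 -0.01  1.37 -0.51]
113 [318. 178.] [[23.7, -11.0, 45.8], [26.4, 1.8, 55.1], [31.1, 11.2, 57.0]]
124 [261. 179.] [[-28.3, -11.5, 42.2], [-23.0, 1.6, 55.2], [-20.3, 11.0, 57.1]]
[[-24.2 -49.4  38.4]
 [  2.    2.1  40.4]
 [ 27.7  48.5  56.5]]
```

View pics/w0.png

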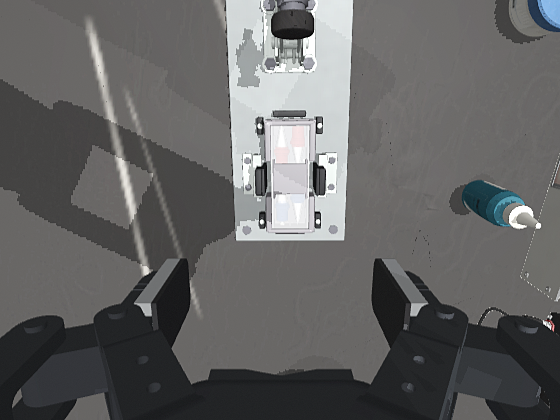

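The wrist view shows the cassette's ears at (261,179) and (318,178), centred near column 289. The finger centre line is near column 280, so the hand needs about 6 mm to +x (tool +y). I'll correct that, descend and recheck.

```bash
python3 -m creep '[{"wx":0,"wy":0,"wz":0,"x":5,"y":6,"z":20,"jaw":85},{"wx":0,"wy":0,"wz":0,"x":5,"y":6,"z":60,"jaw":85},{"wx":0,"wy":0,"wz":0,"x":5,"y":6,"z":100,"jaw":85},{"wx":0,"wy":0,"wz":0,"x":5,"y":6,"z":125,"jaw":85},{"wx":0,"wy":0,"wz":0,"x":5,"y":6,"z":125,"jaw":85},{"wx":0,"wy":0,"wz":0,"x":5,"y":6,"z":125,"jaw":85}]'
cat > m.py <<'E'
from h import *
st()
c=snap('wrist','w1'); s=env.get_state(); w=cloud(c)
T=R.from_quat(s['ee_rot']).as_matrix()
d=(w-np.array(s['ee_pos']))@T*1e3   # tool frame
print(c['intrinsics'][0], (T.T@(-cv2.Rodrigues(np.array(c['rvec'],float))[0].T@np.array(c['tvec']).ravel()-s['ee_pos'])*1e3).round(1))
h=w[...,2]*1e3
dark=c['color'].max(2)<60
k=dark&(h>50)&(h<62)&(abs(d[...,1])<45)&(abs(d[...,0])<60)
n,l,q,ce=cv2.connectedComponentsWithStats(k.astype(np.uint8))
for i in range(1,n):
    if q[i,4]>30: Q=d[l==i]; print(q[i,:],ce[i].round(),np.percentile(Q,[5,50,95],axis=0).round(1).tolist(),np.median(h[l==i]))
k=(h>6)&(h<14)&(abs(d[...,1])<90)&(d[...,0]>-130)&(d[...,0]<30)
Q=d[k];print('plate tool y',np.percentile(Q[:,1],[1,99]))
E
python3 m.py
```

```text
time: 11.45
ee_pos: [0.5307, -0.1177, 0.1044]
ee_rot: [0.639, 0.77, -0.004, -0.003]
ft_force: [0.2, -0.0, -0.4]
opening: 0.085
grip_force: 0.0
t 11.45 jig [  2.1   4.5 104.4] tilt 0.1 Fjig [ 0.2 -0.1 -0.4] open 85.0 q [-0.31  0.01  1.99 -0.01  1.15 -0.5 ]
[371.48150979   0.         280.52540474] [  66.1   -0.9 -141.4]
[225 218  18  45 671] [234. 240.] [[-14.6, -30.6, 49.1], [-3.4, -26.7, 50.2], [7.1, -23.1, 53.8]] 55.94297627338707
[320 218  17  45 658] [328. 241.] [[-14.5, 21.0, 48.7], [-3.6, 24.6, 49.8], [7.2, 28.6, 53.6]] 55.98131798985205
plate tool y [-55.97969002  54.48316237]
```

```bash
python3 -m creep '[{"wx":0,"wy":0,"wz":0,"x":-3,"y":-1,"z":15,"jaw":85},{"wx":0,"wy":0,"wz":0,"x":-3.5,"y":-1,"z":35,"jaw":85},{"wx":0,"wy":0,"wz":0,"x":-3.5,"y":-1,"z":55,"jaw":85},{"wx":0,"wy":0,"wz":0,"x":-3.5,"y":-1,"z":66,"jaw":85},{"wx":0,"wy":0,"wz":0,"x":-3.5,"y":-1,"z":72,"jaw":85},{"wx":0,"wy":0,"wz":0,"x":-3.5,"y":-1,"z":72,"jaw":85}]'; python3 m.py; python3 -c "
from h import *
c=snap('scene','s5'); cv2.imwrite('pics/s5c.png',cv2.resize(c['color'][180:340,170:330,::-1],(600,600)))"
```

```text
time: 12.1
ee_pos: [0.5299, -0.1226, 0.0324]
ee_rot: [0.639, 0.769, -0.004, -0.003]
ft_force: [-0.3, 0.5, 0.2]
opening: 0.0854
grip_force: 0.0
t 12.1 jig [ 0.4 -0.2 32.4] tilt 0.1 Fjig [-0.2  0.5  0.2] open 85.4 q [-0.32  0.11  2.03 -0.01  1.01 -0.5 ]
[371.48150979   0.         280.52540474] [  65.7   -0.6 -142.2]
[150 263  19  71 731] [161. 295.] [[-9.4, -43.6, -28.0], [1.7, -43.1, -22.9], [11.2, -42.7, -17.2]] 56.393107715679704
[ 198  263   28   68 1620] [212. 296.] [[-10.9, -29.0, -23.7], [0.9, -25.0, -22.6], [11.2, -21.6, -18.3]] 55.90483829405164
[ 342  263   28   68 1636] [355. 296.] [[-10.4, 22.4, -24.2], [1.3, 25.9, -23.1], [11.2, 29.9, -18.6]] 55.99584156556834
[393 263  20  73 730] [401. 296.] [[-9.3, 41.7, -28.7], [1.5, 42.0, -23.5], [11.3, 42.6, -17.9]] 56.24366103135385
plate tool y [-54.3229675   55.84282034]
```

View pics/s5c.png

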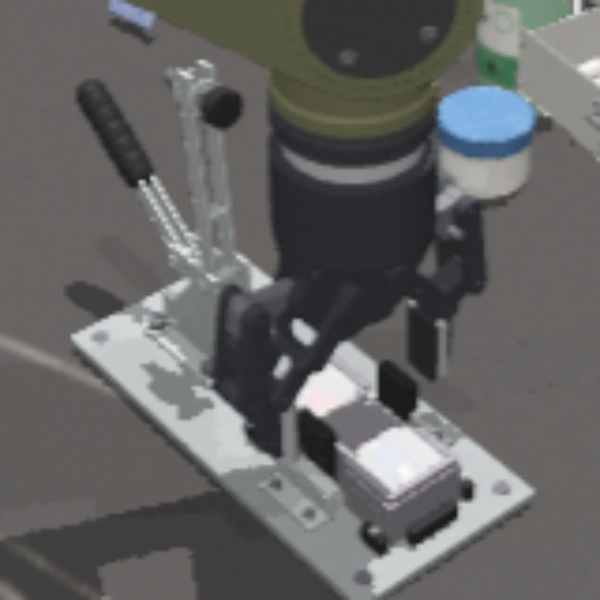

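The fingers straddle both ears, with the clamp arm and handle clear. The ears are about 1 mm off the finger centre, so I'll centre and pinch.

```bash
python3 -m creep '[{"wx":0,"wy":0,"wz":0,"x":1,"y":1,"z":0,"jaw":64},{"wx":0,"wy":0,"wz":0,"x":1,"y":1,"z":0,"jaw":60},{"wx":0,"wy":0,"wz":0,"x":1,"y":1,"z":0,"jaw":56},{"wx":0,"wy":0,"wz":0,"x":1,"y":1,"z":0,"jaw":52},{"wx":0,"wy":0,"wz":0,"x":1,"y":1,"z":0,"jaw":45},{"wx":0,"wy":0,"wz":0,"x":1,"y":1,"z":0,"jaw":40},{"wx":0,"wy":0,"wz":0,"x":1,"y":1,"z":0,"jaw":40},{"wx":0,"wy":0,"wz":0,"x":1,"y":1,"z":0,"jaw":40}]'; python3 -c "
from h import *
st()"
```

```text
time: 13.0
ee_pos: [0.5317, -0.1218, 0.0363]
ee_rot: [0.639, 0.769, -0.004, -0.002]
ft_force: [-8.0, 1.8, 19.7]
opening: 0.0456
grip_force: 58.5
t 13.0 jig [ 2.3  0.3 36.3] tilt 0.1 Fjig [-7.6  3.2 19.7] open 45.6 q [-0.32  0.11  2.02 -0.01  1.02 -0.5 ]
```

```bash
python3 -c "
from h import *
c=snap('scene','s6'); a=cv2.resize(c['color'][230:330,210:310,::-1],(400,400),interpolation=cv2.INTER_CUBIC)
c=snap('wrist','w2'); b=cv2.resize(c['color'][160:420,130:430,::-1],(400,347))
b=cv2.copyMakeBorder(b,0,53,0,0,0); cv2.imwrite('pics/c6.png',np.hstack([a,b])); st()"
```

```text
t 13.1 jig [ 2.3  0.3 36.3] tilt 0.1 Fjig [-8.3  4.  18.7] open 45.9 q [-0.32  0.11  2.02 -0.01  1.02 -0.5 ]
```

View pics/c6.png

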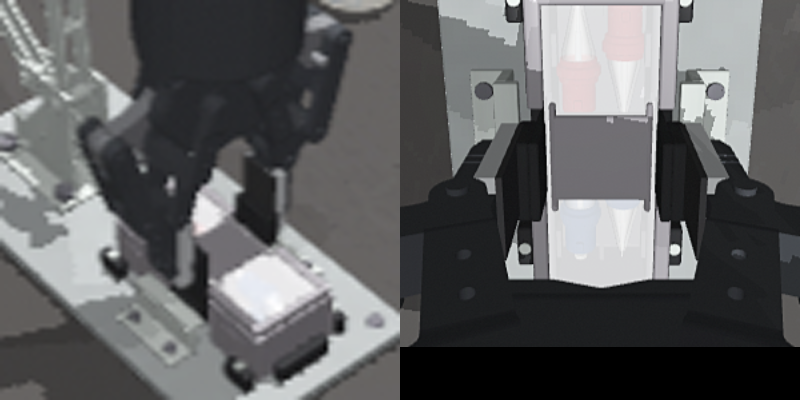

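Both pads press the ears flat, with the cover and cassette level. I'll lift slowly and check the force.

```bash
python3 -m creep '[{"wx":0,"wy":0,"wz":0,"x":0,"y":0,"z":-2,"jaw":40},{"wx":0,"wy":0,"wz":0,"x":0,"y":0,"z":-4,"jaw":40},{"wx":0,"wy":0,"wz":0,"x":0,"y":0,"z":-6,"jaw":40},{"wx":0,"wy":0,"wz":0,"x":0,"y":0,"z":-8,"jaw":40}]'; python3 -m creep '[{"wx":0,"wy":0,"wz":0,"x":0,"y":0,"z":-3,"jaw":40},{"wx":0,"wy":0,"wz":0,"x":0,"y":0,"z":-6,"jaw":40},{"wx":0,"wy":0,"wz":0,"x":0,"y":0,"z":-6,"jaw":40}]'; python3 -c "
from h import *
st()
c=snap('scene','s7'); cv2.imwrite('pics/s7c.png',cv2.resize(c['color'][200:340,190:330,::-1],(600,600)))"
```

```text
time: 13.5
ee_pos: [0.5303, -0.1212, 0.0401]
ee_rot: [0.639, 0.769, -0.004, -0.003]
ft_force: [-0.6, -0.0, -2.4]
opening: 0.045
grip_force: 61.4
time: 13.8
ee_pos: [0.5313, -0.1215, 0.0472]
ee_rot: [0.639, 0.769, -0.004, -0.002]
ft_force: [-0.1, -0.0, -1.5]
opening: 0.0449
grip_force: 61.4
t 13.8 jig [ 2.   0.6 47.2] tilt 0.1 Fjig [-0.1  0.  -1.5] open 44.9 q [-0.32  0.09  2.02 -0.01  1.04 -0.5 ]
```

The force is now about the cassette's weight, so the catches are free. I'll lift on up.

```bash
python3 -m creep '[{"wx":0,"wy":0,"wz":0,"x":0,"y":0,"z":-10,"jaw":40},{"wx":0,"wy":0,"wz":0,"x":0,"y":0,"z":-27,"jaw":40},{"wx":0,"wy":0,"wz":0,"x":0,"y":0,"z":-45,"jaw":40},{"wx":0,"wy":0,"wz":0,"x":0,"y":0,"z":-65,"jaw":40},{"wx":0,"wy":0,"wz":0,"x":0,"y":0,"z":-85,"jaw":40},{"wx":0,"wy":0,"wz":0,"x":0,"y":0,"z":-103,"jaw":40},{"wx":0,"wy":0,"wz":0,"x":0,"y":0,"z":-113,"jaw":40},{"wx":0,"wy":0,"wz":0,"x":0,"y":0,"z":-117,"jaw":40}]'; python3 -m creep '[{"wx":0,"wy":0,"wz":0,"x":0,"y":0,"z":0,"jaw":40},{"wx":0,"wy":0,"wz":0,"x":0,"y":0,"z":0,"jaw":40},{"wx":0,"wy":0,"wz":0,"x":0,"y":0,"z":0,"jaw":40},{"wx":0,"wy":0,"wz":0,"x":0,"y":0,"z":0,"jaw":40},{"wx":0,"wy":0,"wz":0,"x":0,"y":0,"z":0,"jaw":40}]'; python3 -c "
from h import *
st()
c=snap('scene','s8'); cv2.imwrite('pics/s8c.png',cv2.resize(c['color'][140:340,180:380,::-1],(600,600)))
c=snap('wrist','w8');d=(cloud(c)-O)@J*1e3
k=(d[...,2]>130)&(d[...,2]<170)&(abs(d[...,0])<19)&(abs(d[...,1])<48)&(c['color'].max(2)>60);Q=d[k];print(len(Q),np.median(Q,0),np.linalg.lstsq(np.c_[Q[:,:2],np.ones(len(Q))],Q[:,2],rcond=None)[0])"
```

```text
time: 14.65
ee_pos: [0.5326, -0.1212, 0.1654]
ee_rot: [0.639, 0.769, -0.003, -0.001]
ft_force: [-0.2, -0.3, -2.2]
opening: 0.0448
grip_force: 61.9
time: 15.15
ee_pos: [0.5317, -0.1209, 0.1631]
ee_rot: [0.639, 0.769, -0.004, -0.003]
ft_force: [-0.2, -0.5, -1.7]
opening: 0.0449
grip_force: 61.9
t 15.15 jig [  2.5   1.1 163.1] tilt 0.1 Fjig [-0.3 -0.5 -1.7] open 44.9 q [-0.32 -0.05  1.95 -0.01  1.25 -0.5 ]
18784 [  1.0232366    8.53570023 166.57182522] [-1.26504951e-02  1.87107836e-03  1.66683612e+02]
```

View pics/s8c.png

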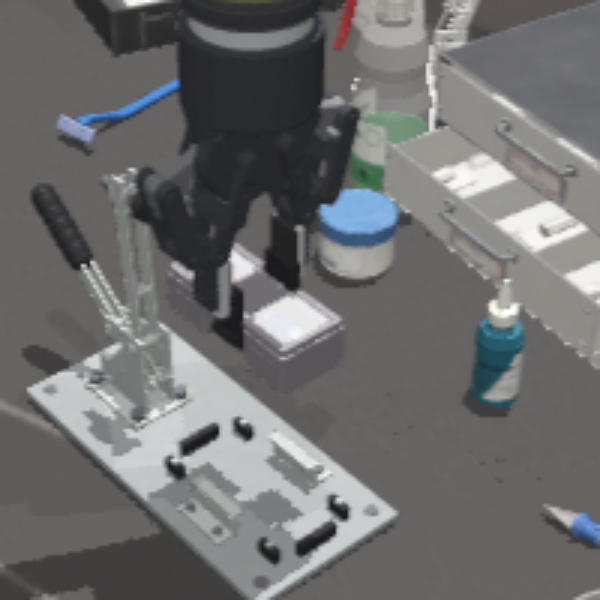

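The cassette hangs level, tilted about 0.01 rad, with its cover top at 167 mm, so its mid point is near 150 mm. The clamp is open and the bystanders haven't moved. Handing in.

```bash
python3 -c "
from workcell import env
print(env.close_job())"
```

```text
the job is handed in; nothing more can be done
None
```

The job is handed in (no verdict came back): the clamp was locked, released and reopened, and the arm is holding the cassette level by its pinched catches, its mid point about 150 mm above the table, with nothing nearby disturbed.

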